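# Put the spoons away in the cutlery box

### The job

Open the clear lid of the white cutlery box until it stands upright, and lay the two table spoons that lie beside it (not the long serving spoon) flat into the two empty nests, bowls in the wide pockets at the hinge end like the spoon that is already in there; lay them in, do not drop them. Then lower the lid until it is fully shut, without slamming it.

Things in the scene. Friction and masses are not known exactly. Their poses are not given: they have to be found in the camera images.
- cutlery_box: white box, fixed; 196 mm along its x (away from the robot), 164 along y, walls 25 high, 4 thick. Origin: centre of the underside. On a floor 4 mm up, three nests along x: bowl pockets 46 mm wide from x = +22 to +94, finger recess across the box x = -36 to +22, grooves 24 wide for the handle ends x = -94 to -36; ribs 15 mm high over the table. Lid hinged on the far side.
- nest_left (a point): middle of the left nest (seen from the robot), on its floor; axes as the box. A spoon already lies in it, bowl to +x.
- nest_middle (a point): middle of the middle nest, on its floor; axes as the box; empty. A spoon lying right has its origin here, within about 6 mm lengthwise and 4 mm sideways, and its x along the box's x.
- nest_right (a point): middle of the right nest, on its floor; axes as the box; empty; otherwise as the middle one.
- lid (a joint): hinge of the clear lid (196 x 164 x 5 mm, white rim), rad: 0 shut, 1.57 upright, stop at 1.62. Its near edge swings up and away from the robot. A stiff hinge: the lid stays where it is left. It may start slightly ajar.
- lid_hinge (a point): middle of the hinge line, 26 mm above the table, 102 mm beyond the box's origin; the line runs along the box's y.
- lid_handle (a point): middle of the lid's pull: a round steel bar, 8 mm thick, some 70 mm long along the box's y, part of a loop that stands out from the near edge of the lid, with 36 mm clear between bar and box. 240 mm from the hinge line, 32 mm above the table with the lid shut. Axes turn with the lid.
- spoon_laid: the table spoon that lies in the left nest and stays there: as the others.
- spoon_a_loose: first loose steel table spoon, 176 mm long, 65 g. Origin: middle of its length, at the level it rests on; x along the spoon to the bowl's end (+88 mm), z up. Bowl 60 mm long, 37 wide, rim 10 mm up. The arched handle, 11 mm wide, has its underside 12 and its top 17 mm up from x = -24 to +8 mm (near the balance point: take it there); its end is 14 mm wide.
- spoon_a_loose_bowl_end (a point): end of its bowl, 9 mm up.
- spoon_b_loose: second loose table spoon, the same as the first.
- spoon_b_loose_bowl_end (a point): end of its bowl, 9 mm up.
There are look-alikes about, which are no part of the job. Leave any turquoise look-alike of the spoon_a_loose alone.

How it is judged:
By the outcome, as a careful person would: the job done as asked, in the order asked, and still so for the second after the job is handed in, with the robot touching nothing.
It also fails if it takes over 72 s, if anything falls off the work surface, if the arm or the gripper's body presses on something with over 40 N, if the wrist force passes 120 N, or if a joint passes its speed limit or range.

### The arm

A 6-joint arm with a two-finger parallel gripper is mounted at the origin on a cart in front of the work surface, level with it; the furniture and walls round the work are solid. World frame = base frame: x ahead of the robot, y to its left, z up, the work surface at z = 0. Lengths are in m, angles in rad, forces in N, time in s.
With the tool pointing down it reaches from about 0.2 to 0.875 m from the base axis. Payload 3.4 kg.
Tool frame: the origin (TCP) lies between the finger pads; the fingertips stand 25 mm ahead of it and the grasp point (between the pads) lies 6 mm ahead of it (r.nose_length is the z of the fingertips in the tool frame, in m); z points along the fingers, y is the line along which they close (so a half turn about z gives the same grasp; the last joint's range is limited). The gripper opens to 94 mm and grips with 3 to 60 N. Pads are 16 mm wide; open, the fingers measure 119 mm over their backs; the gripper's body (75 mm by 177 mm) begins 78 mm behind the grasp point.
Start: joints at [1.054, 0.276, 1.505, -0, 1.361, -0.121], TCP at [0.222, 0.531, 0.23] pointing down, gripper open.
Joint ranges: [-2.89, 2.89], [-0.75, 2.08], [0.22, 2.7], [-1.18, 4.32], [0.11, 2.71], [-2.7, 2.7]. Speed limits (rad/s): [2.57, 2.57, 3.14, 3.14, 3.14, 3.14].

### API

Orientations are given as a unit quaternion [w, x, y, z].
In Python, from plant import r, gripper_to, inverse_kinematics, vision, models, telemetry gives the robot as it stands. Calls block until the motion is done:
- r.move_to(position, orientation): joint-space move of the TCP to a pose.
- r.move_l(position, rot=None, vel=0.15, guard=None): straight line of the TCP; rot=None keeps the orientation; vel is the mean speed in m/s. With guard (N) it stops when the force on the tool has changed by that much, and returns True; else False.
- r.movej(angles): joint-space move.
- gripper_to(opening, f_grip=None): finger opening in m; f_grip is the grip in N (None keeps the last); returns when the fingers have stopped.
- r.hold(seconds).
- inverse_kinematics(position, orientation): joint angles nearest the present ones, or None.
- vision.snapshot(name): name is "scene" or "side" or "wrist"; returns the picture (420x560x3 uint8, red, green, blue); there is no depth.
- vision.get_calibration(name): a dict with "fx", "fy", "cx", "cy" (pixels), "position" and "orientation" of the camera in the world. Camera axes: x right, y down, z forward; pixel columns grow to the right and rows downward; lengths in m; the calibration is good to about 2 mm. A picture is of the moment at which its call begins: read the wrist's pose just before it. get_calibration takes no time and is no camera call; for the wrist camera it gives the pose at the moment of the call.
A pose or a line that the arm cannot do raises r.PlanningError and nothing moves.
- r.sign_off(): hands the job in, once; it reports no verdict.
Trained networks look in the newest picture that a camera, given by its name, has taken for a name from the list of things; names that differ only in an ending like _2 or _b are one class to them, and where a whole thing is asked for, a point or a joint stands for the part that bears it (a point fixed in the world has none). Each returns a list of dicts, best first, with "score" (0 to 1); they miss things now and then, are a little off and sometimes report something else, mostly with a low value. They report only what shows in the picture. A call takes as long as a camera call. They do not tell look-alikes from the thing itself.
- models.boxes_of(thing, camera): "at" ([x, y, z] in m, in world coordinates, good to about 4 mm: the middle of the surface that is visible of it).
- models.regions_of(thing, camera): "pixels" (420x560 bool, what is visible of it).
- models.mark_of(thing, camera): "at" ([x, y, z] in m, in world coordinates, good to about 4 mm: a listed point, or the origin of a listed thing).
Readings, each from a call of its own:
- telemetry.current_t(): time.
- telemetry.current_joints(): joint angles.
- telemetry.current_dq(): joint speeds.
- telemetry.current_joint_efforts(): joint torques, N m.
- telemetry.current_ee_pos(): TCP position.
- telemetry.current_tool_rot(): TCP orientation.
- telemetry.current_wrist_force(): force on the tool from outside, world axes, zero at the start.
- telemetry.current_torque(): the same for the moment, N m.
- telemetry.current_opening(): finger opening in m.
Only numpy, scipy, OpenCV 4.12 (cv2) and the standard library are available. Lean on these libraries where they do the work, as an engineer would, in place of code of your own. Each camera call takes 0.05 s, during which the arm holds its last target. There are 200 camera calls.

## Working session

There is one attempt and no reset: what is moved stays moved. The work goes in short steps, each a Python script; the robot and the scene stay as the last script left them, time stands still between calls to the robot, and variables do not carry over. Pictures are saved under pics/ and viewed, on a budget of 10 in all, crops included, one or two more only if the job needs it, and the job is handed in when it is done.

```bash
ls; mkdir -p pics
cat > a.py <<'E'
from plant import r, gripper_to, inverse_kinematics, vision, models, telemetry
import cv2, numpy as np
print(telemetry.current_t())
ims=[]
for c in ["scene","side"]:
    im=vision.snapshot(c); cv2.imwrite(f"pics/{c}0.png",im[...,::-1])
    k=vision.get_calibration(c); print(c,np.round(k["position"],3),np.round(k["orientation"],3),k["fx"])
    for t in ["cutlery_box","nest_left","nest_middle","nest_right","lid_hinge","lid_handle","spoon_a_loose","spoon_a_loose_bowl_end"]:
        print(t,[(np.round(d["at"],3).tolist(),round(d["score"],2)) for d in models.mark_of(t,c)])
print(telemetry.current_t())
E
python3 a.py
```

```text
pics
0.0
scene [-0.279 -0.641  0.706] [-0.457  0.796 -0.345  0.196] 422.7762779606883
cutlery_box [([0.595, -0.029, -0.003], 0.69)]
nest_left [([0.601, 0.015, 0.005], 0.73)]
nest_middle [([0.59, -0.032, 0.002], 0.74)]
nest_right [([0.583, -0.077, 0.004], 0.76), ([0.52, -0.342, -0.001], 0.19)]
lid_hinge [([0.692, -0.054, 0.025], 0.93)]
lid_handle [([0.459, 0.004, 0.037], 0.79)]
spoon_a_loose [([0.494, 0.654, 0.001], 0.65), ([0.529, 0.3, 0.002], 0.62)]
spoon_a_loose_bowl_end [([0.409, 0.667, 0.011], 0.63), ([0.463, 0.001, 0.036], 0.63), ([0.62, 0.301, 0.008], 0.62), ([0.601, 0.017, 0.008], 0.5)]
side [-0.474  0.613  0.75 ] [ 0.259 -0.472  0.733 -0.416] 395.98586557797546
cutlery_box [([0.598, -0.029, -0.003], 0.82)]
nest_left [([0.604, 0.018, 0.005], 0.8), ([0.594, -0.028, -0.002], 0.66)]
nest_middle [([0.593, -0.03, 0.008], 0.65), ([0.596, -0.031, -0.002], 0.27)]
nest_right [([0.582, -0.085, 0.005], 0.9)]
lid_hinge [([0.695, -0.055, 0.026], 0.71)]
lid_handle [([0.459, -0.003, 0.036], 0.95)]
spoon_a_loose [([0.496, 0.656, -0.0], 0.71), ([0.53, 0.299, 0.003], 0.58)]
spoon_a_loose_bowl_end [([0.407, 0.66, 0.01], 0.67), ([0.615, 0.307, 0.006], 0.43)]
0.9
```

View pics/scene0.png

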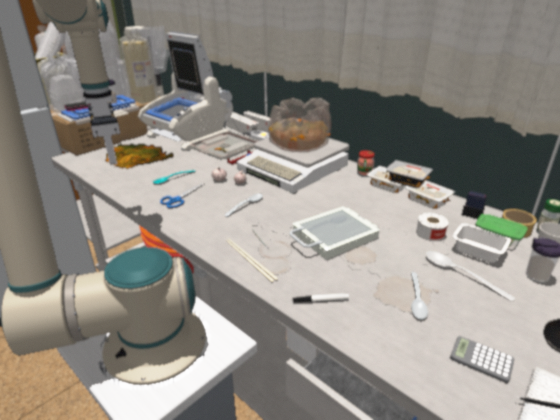

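View pics/side0.png

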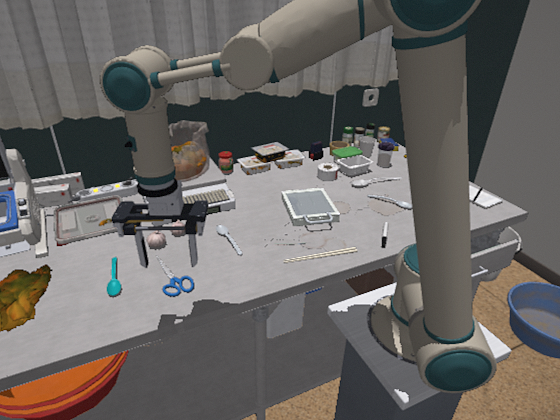

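The pictures show the box lid down, with its handle loop near scene px (300,238). Loose spoon A is at scene (243,204) with its bowl to +x. Spoon B is at (418,295) with its bowl towards the robot. The serving spoon is at (465,272), and the turquoise look-alike is at (0.495,0.655). Next I'll take close looks on the way to the handle.

```bash
cat > h.py <<'E'
from plant import r, gripper_to, inverse_kinematics, vision, models, telemetry
import cv2, numpy as np
from scipy.spatial.transform import Rotation as Ro
def quat(phi):  # tool down, tool y at world angle phi
    y=np.array([np.cos(phi),np.sin(phi),0]); z=np.array([0,0,-1.])
    q=Ro.from_matrix(np.c_[np.cross(y,z),y,z]).as_quat(); return np.r_[q[3],q[:3]]
def ray(c,u,v,z):
    k=vision.get_calibration(c); q=k["orientation"]
    d=Ro.from_quat(np.r_[q[1:],q[0]]).apply([(u-k["cx"])/k["fx"],(v-k["cy"])/k["fy"],1])
    p=np.array(k["position"]); return p+d*(z-p[2])/d[2]
def look(name,things,save):
    im=vision.snapshot(name); cv2.imwrite(f"pics/{save}.png",im[...,::-1])
    for t in things: print(t,[(np.round(d["at"],4).tolist(),round(d["score"],2)) for d in models.mark_of(t,name)])
def st(): print("t",round(telemetry.current_t(),2),"tcp",np.round(telemetry.current_ee_pos(),4),"F",np.round(telemetry.current_wrist_force(),1),"open",round(telemetry.current_opening(),4),"q",np.round(telemetry.current_joints(),2))
E
cat > b.py <<'E'
from h import *
print("B by pixel", ray("scene",414,273,.01),ray("scene",420,317,.005))
k=vision.get_calibration("wrist"); print("cam off",np.array(k["position"])-telemetry.current_ee_pos(),k["orientation"],telemetry.current_tool_rot())
for phi in (-.215,-.215+np.pi):
    q=inverse_kinematics([.459,0,.25],quat(phi)); print(phi,q)
for p in ([.53,.3,.3],):
    r.move_to(p,quat(-.215)); st()
    look("wrist",["spoon_a_loose","spoon_a_loose_bowl_end"],"wa")
r.move_to([.5,-.02,.34],quat(-.215)); st()
look("wrist",["cutlery_box","nest_left","nest_middle","nest_right","lid_hinge","lid_handle"],"wbox")
st()
E
python3 b.py
```

```text
B by pixel [ 0.58310796 -0.29605861  0.01      ] [ 0.45367553 -0.3812907   0.005     ]
cam off [-0.06505958  0.02530125  0.15486694] [0.10183936 0.82622136 0.54992356 0.06760979] [2.93360097e-05 1.96593800e-01 9.80485017e-01 8.66969859e-05]
-0.215 [-1.51780354e-01  8.77175561e-02  1.69781281e+00 -4.44089210e-16
  1.35606229e+00  6.32196462e-02]
2.9265926535897933 None
t 2.35 tcp [0.5292 0.3008 0.2998] F [-0.3  0.7  0. ] open 0.0945 q [0.4  0.3  1.3  0.   1.54 0.62]
spoon_a_loose [([0.5296, 0.2976, 0.0008], 0.56)]
spoon_a_loose_bowl_end [([0.6182, 0.3029, 0.0075], 0.95), ([0.5291, 0.301, 0.0021], 0.71)]
t 3.73 tcp [ 0.5002 -0.0192  0.3399] F [ 0.   0.1 -0. ] open 0.0941 q [-0.18  0.12  1.44  0.    1.58  0.04]
cutlery_box [([0.5935, -0.0325, 0.0004], 0.57)]
nest_left [([0.6052, 0.0133, 0.0039], 0.57)]
nest_middle [([0.5935, -0.0315, 0.0046], 0.79)]
nest_right [([0.5816, -0.0777, 0.0072], 0.77)]
lid_hinge [([0.6916, -0.0549, 0.0303], 0.78)]
lid_handle [([0.4613, 0.004, 0.0329], 0.62)]
t 4.08 tcp [ 0.5001 -0.0194  0.3398] F [-0.  -0.1  0.5] open 0.0942 q [-0.18  0.12  1.44  0.    1.58  0.04]
```

View pics/wbox.png

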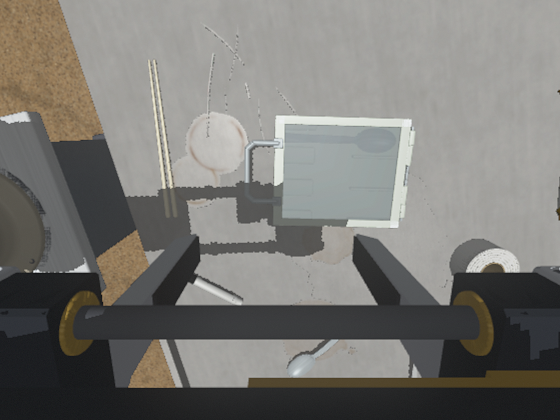

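The wrist view shows the box rim corners at about (277,117), (411,120), (398,226) and (275,222), with the bar along column 249, rows 150–198. I'll fit the box pose from these and compare it with the networks' marks.

```bash
cat > c.py <<'E'
from h import *
for n,u,v,z in [("near-left",277,117,.029),("far-left",411,120,.029),("far-right",398,227,.029),("near-right",274.5,222,.029),("bar1",249,150,.034),("bar2",248.5,196,.034),("bar mid",248.7,173,.034)]:
    print(n,np.round(ray("wrist",u,v,z),4))
obs=[([0,0],[.595,-.029]),([0,0],[.598,-.029]),([0,0],[.5935,-.0325]),
([0,.05],[.601,.015]),([0,.05],[.604,.018]),([0,.05],[.6052,.0133]),
([0,0],[.59,-.032]),([0,0],[.593,-.030]),([0,0],[.5935,-.0315]),
([0,-.05],[.583,-.077]),([0,-.05],[.582,-.085]),([0,-.05],[.5816,-.0777]),
([.102,0],[.692,-.054]),([.102,0],[.695,-.055]),([.102,0],[.6916,-.0549]),
([-.138,0],[.459,.004]),([-.138,0],[.459,-.003]),([-.138,0],[.4613,.004])]
A=np.array([o[0] for o in obs]);B=np.array([o[1] for o in obs]);a=A-A.mean(0);b=B-B.mean(0)
th=np.arctan2((a[:,0]*b[:,1]-a[:,1]*b[:,0]).sum(),(a*b).sum())
R=np.array([[np.cos(th),-np.sin(th)],[np.sin(th),np.cos(th)]])
t=B.mean(0)-R@A.mean(0); print("fit",th,t,"bar",R@[-.138,0]+t, np.round((A@R.T+t-B)*1e3,1).tolist())
E
python3 c.py
```

```text
near-left [0.52   0.0651 0.029 ]
far-left [0.7077 0.0199 0.029 ]
far-right [ 0.6701 -0.1371  0.029 ]
near-right [ 0.4828 -0.088   0.029 ]
bar1 [0.4702 0.0284 0.034 ]
bar2 [ 0.4535 -0.0381  0.034 ]
bar mid [ 0.4619 -0.0042  0.034 ]
fit -0.2349743855195503 [ 0.59348512 -0.03119135] bar [0.45927732 0.00093754] [[-1.5, -2.2], [-4.5, -2.2], [-0.0, 1.3], [4.1, 2.4], [1.1, -0.6], [-0.1, 4.1], [3.5, 0.8], [0.5, -1.2], [-0.0, 0.3], [-1.2, -2.8], [-0.2, 5.2], [0.2, -2.1], [0.7, -0.9], [-2.3, 0.1], [1.1, -0.0], [0.3, -3.1], [0.3, 3.9], [-2.0, -3.1]]
```

```bash
cat >> h.py <<'E'
YAW=-.238; BX=np.array([np.cos(YAW),np.sin(YAW),0]); BY=np.array([-np.sin(YAW),np.cos(YAW),0])
BOX=np.array([.594,-.032,0]); HINGE=BOX+.102*BX+[0,0,.026]
def bar(th,rad=.24): return HINGE+BX*(-rad*np.cos(th)+.006*np.sin(th))+np.array([0,0,rad*np.sin(th)+.006*np.cos(th)])
UP=np.array([0,0,.006])
E
cat > d.py <<'E'
from h import *
b=np.array([.460,0,.034]); g=b+UP
gripper_to(.034,20); r.move_to(g+[0,0,.07],quat(YAW)); 
print(r.move_l(g,vel=.12,guard=6)); st()
gripper_to(0.0,20); st()
p=telemetry.current_ee_pos()-UP; rad=(HINGE-p)@BX; th0=np.arctan2(p[2]-.032,rad); print("rad",rad,"th0",th0, bar(0))
off=p-bar(th0)
for s in np.linspace(0,1,4)[1:]:
    th=th0+s*.4; r.move_l(bar(th)+UP+off*(1-s),vel=.12); st()
E
python3 d.py
```

```text
False
t 6.78 tcp [ 4.611e-01 -2.000e-04  4.070e-02] F [-0.5  0.4  0.2] open 0.0337 q [-0.15  0.3   2.02  0.    0.82  0.09]
t 7.32 tcp [0.4601 0.     0.0402] F [-0.8  0.6  1.2] open 0.0072 q [-0.15  0.3   2.02  0.    0.82  0.09]
rad 0.23969378169952488 th0 0.009007663829926984 [0.45989002 0.00053481 0.032     ]
t 7.73 tcp [ 0.4633 -0.0008  0.072 ] F [-0.4 -0.9  1. ] open 0.007 q [-0.15  0.26  1.97 -0.    0.9   0.09]
t 8.15 tcp [ 0.4704 -0.0025  0.1027] F [ 0.9 -2.8 -0.1] open 0.0074 q [-0.15  0.23  1.92 -0.    0.99  0.09]
t 8.57 tcp [ 0.4814 -0.0051  0.1324] F [ 1.1 -3.9 -0.4] open 0.007 q [-0.15  0.22  1.85 -0.    1.07  0.08]
```

```bash
cat > e.py <<'E'
from h import *
for th in np.linspace(.41,1.575,8)[1:]:
    r.move_l(bar(th)+UP,vel=.14)
st()
gripper_to(.03); st()
p=np.array(telemetry.current_ee_pos())
r.move_l(p+[0,0,.05],vel=.15)
look("side",["lid_handle"],"side1")
# go look at spoon A
r.move_l(np.array([.48,.1,p[2]+.05]),vel=.3)
r.move_to([.53,.30,.20],quat(.05+np.pi/2)); st()
k=inverse_kinematics([.594,-.03,.1],quat(YAW+np.pi/2)); print(k)
look("wrist",["spoon_a_loose","spoon_a_loose_bowl_end"],"wa2"); st()
np.save("wa2cam.npy",vision.get_calibration("wrist"),allow_pickle=True)
E
python3 e.py
```

```text
t 11.6 tcp [ 0.7002 -0.058   0.2715] F [-0.4 -4.7  1.5] open 0.0069 q [-0.18  0.46  1.12 -0.    1.56  0.06]
t 12.17 tcp [ 0.6998 -0.0573  0.2719] F [ 0.  -0.6  0.8] open 0.0302 q [-0.18  0.46  1.12  0.    1.56  0.06]
lid_handle [([0.6983, -0.0641, 0.2672], 0.65)]
t 15.16 tcp [0.5308 0.2994 0.1999] F [ 0.1  0.2 -0.3] open 0.0299 q [ 0.4   0.35  1.48 -0.    1.32 -1.22]
[-1.67414896e-01  4.03081983e-01  1.65545795e+00 -4.44089210e-16
  1.08305273e+00 -1.50021122e+00]
spoon_a_loose []
spoon_a_loose_bowl_end [([0.6192, 0.3024, 0.0063], 0.91)]
t 15.31 tcp [0.5305 0.2994 0.2005] F [-0.1  0.6 -0.3] open 0.03 q [ 0.4   0.34  1.48 -0.    1.32 -1.22]
```

View pics/side1.png

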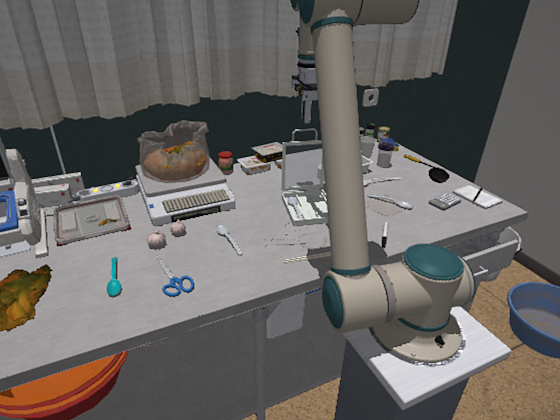

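View pics/wa2.png

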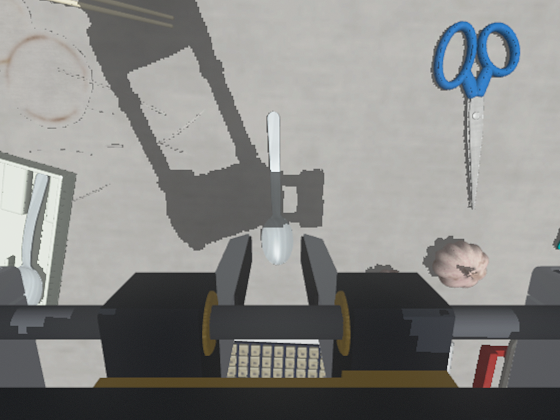

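The lid stands upright and the gripper is clear of it. Spoon A runs from its handle end at px (273,113) to its bowl tip at (278,265). Next I'll locate it, grasp it and lay it in the middle nest.

```bash
cat > f.py <<'E'
from h import *
h=ray("wrist",273,113,.004); b=ray("wrist",278,265,.007); n=ray("wrist",275.5,215,.013)
d=b-h; yaw=np.arctan2(d[1],d[0]); print(h,b,n,np.linalg.norm(d),yaw,(h+b)/2)
print([np.round(inverse_kinematics(list((h+b)[:2]/2)+[.1],quat(yaw+np.pi/2)),2)])
E
python3 f.py
```

```text
[0.44220747 0.29022646 0.004     ] [0.6179807 0.3043779 0.007    ] [0.55383437 0.29828638 0.013     ] 0.1763674961100979 0.08033632207536845 [0.53009409 0.29730218 0.0055    ]
[array([ 0.4 ,  0.42,  1.63, -0.  ,  1.1 , -1.25])]
```

```bash
cat >> h.py <<'E'
def grasp(o,yaw,phi=None):
    phi=yaw+np.pi/2 if phi is None else phi
    g=np.array([o[0],o[1],0])-.008*np.array([np.cos(yaw),np.sin(yaw),0]); g[2]=.0275
    r.move_to(g+[0,0,.06],quat(phi)); print("guard",r.move_l(g,vel=.1,guard=5)); st()
    gripper_to(0,18); st()
    r.move_l(g+[0,0,.03],vel=.1); r.move_l(g+[0,0,.12],vel=.25); st()
def over(o,yoff,phi):
    g=o-.008*BX+yoff*BY; g[2]=.15
    r.move_to(g-.05*BX,quat(phi)); r.move_l(g,vel=.2)
    r.move_l(g*[1,1,0]+[0,0,.085],vel=.15); st()
E
cat > g.py <<'E'
from h import *
grasp([.530,.2975],.080)
over(BOX,0,YAW+np.pi/2)
look("wrist",["nest_middle","nest_right","nest_left","spoon_a_loose_bowl_end"],"wn1")
E
python3 g.py
```

```text
guard False
t 16.58 tcp [0.5228 0.2972 0.0283] F [ 0.5 -0.6  0.5] open 0.0299 q [ 0.4   0.49  1.72 -0.    0.93 -1.25]
t 17.02 tcp [0.5224 0.297  0.028 ] F [-0.4 -0.4  2.2] open 0.0108 q [ 0.4   0.49  1.72 -0.    0.93 -1.25]
t 17.98 tcp [0.5213 0.2966 0.1465] F [-0.3 -0.9 -1.6] open 0.0106 q [ 0.4   0.37  1.58 -0.    1.19 -1.25]
t 20.17 tcp [ 0.5861 -0.0298  0.0854] F [ 1.  -0.5 -0.7] open 0.0106 q [-0.17  0.41  1.69  0.    1.04 -1.5 ]
nest_middle [([0.5913, -0.0317, 0.0017], 0.67)]
nest_right [([0.5816, -0.0775, 0.0054], 0.94), ([0.6034, 0.0172, 0.0026], 0.41)]
nest_left [([0.6081, 0.0148, 0.0046], 0.96)]
spoon_a_loose_bowl_end [([0.6801, -0.0561, 0.0657], 0.74)]
```

View pics/wn1.png

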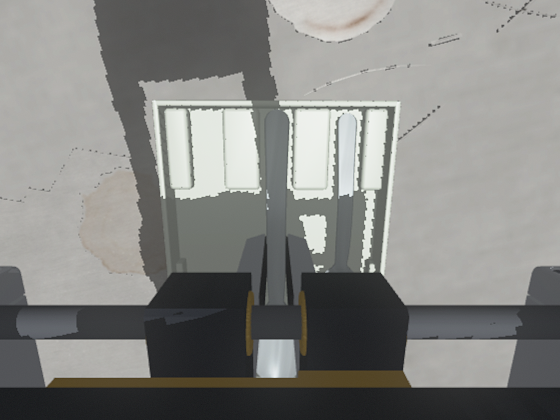

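The held spoon (handle end at px (276,115)) hangs over the middle groove, whose edges are about columns 261 and 293. The right groove spans about 190–225 and the laid spoon's handle is at (347,118). I'll check these offsets numerically.

```bash
cat > i.py <<'E'
from h import *
def loc(n,u,v,z):
    p=ray("wrist",u,v,z)-BOX; print(n,np.round([p@BX*1e3,p@BY*1e3],1))
loc("mid groove L",261,150,.015);loc("mid groove R",293,150,.015)
loc("right groove",190,150,.015);loc("right groove",225,150,.015)
loc("left groove",330,150,.015);loc("left groove",360,150,.015)
loc("corner nr",154,101,.025);loc("corner nl",399,101,.025)
loc("rib end",243,188,.015);loc("rib start",243,108,.015)
loc("laid end",347,113,.008); loc("held end",276,111,.065)
loc("held end mid",276,200,.07)
E
python3 i.py
```

```text
mid groove L [-63.6 -12.4]
mid groove R [-63.6  10.5]
right groove [-63.6 -63.2]
right groove [-63.6 -38.1]
left groove [-63.6  36.9]
left groove [-63.6  58.4]
corner nr [-96. -82.]
corner nl [-96.   79.3]
rib end [-36. -26.]
rib start [-92.3 -24.5]
laid end [-89.3  49.2]
held end [-87.5  -1.7]
held end mid [-39.3  -1.7]
```

```bash
cat >> h.py <<'E'
def lay():
    p=np.array(telemetry.current_ee_pos()); q=p.copy(); q[2]=.045; r.move_l(q,vel=.1)
    q[2]=.0320; print("guard",r.move_l(q,vel=.03,guard=4)); st()
    gripper_to(.022); st()
    q=np.array(telemetry.current_ee_pos()); q[2]=.07; r.move_l(q,vel=.1); q[2]=.16; r.move_l(q,vel=.25)
E
cat > j.py <<'E'
from h import *
lay()
c=telemetry.current_ee_pos(); r.move_l([c[0]-.04,c[1],.2],vel=.25)
r.move_to([.51,-.33,.20],quat(-2.56+np.pi/2)); gripper_to(.03)
look("side",[],"side2"); look("wrist",["spoon_a_loose","spoon_a_loose_bowl_end"],"wb"); st()
E
python3 j.py
```

```text
guard True
t 21.44 tcp [ 0.5869 -0.0302  0.032 ] F [-0.3  0.5  4.6] open 0.0107 q [-0.17  0.47  1.75  0.    0.92 -1.5 ]
t 21.86 tcp [ 0.5859 -0.03    0.0309] F [0.7 0.1 0.6] open 0.0218 q [-0.17  0.47  1.75  0.    0.92 -1.5 ]
spoon_a_loose []
spoon_a_loose_bowl_end [([0.4444, -0.3834, 0.0089], 0.4)]
t 25.45 tcp [ 0.51   -0.3299  0.2001] F [ 0.1  0.6 -0.7] open 0.0301 q [-0.69  0.34  1.48 -0.    1.32  0.3 ]
```

View pics/wb.png

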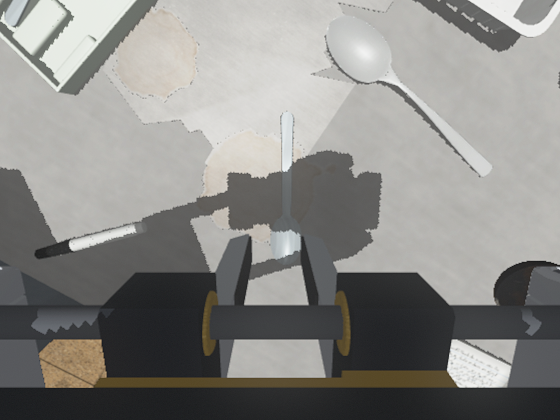

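Spoon B runs from its handle end at px (287,113) to its bowl end at about (285,259). The serving spoon is separate, at (360,50).

```bash
cat > k.py <<'E'
from h import *
h=ray("wrist",287,112.5,.004); b=ray("wrist",285.3,260,.007); d=(b-h)[:2]; yaw=np.arctan2(d[1],d[0])
o=h[:2]+.088*d/np.linalg.norm(d); print(h,b,np.linalg.norm(d),yaw,o)
assert abs(np.linalg.norm(d)-.176)<.008
grasp(o,yaw)
T=BOX-.001*BY
over(T,-.05,YAW+np.pi/2)
look("wrist",["spoon_a_loose_bowl_end"],"wn2")
E
python3 k.py
```

```text
[ 0.59043038 -0.29303274  0.004     ] [ 0.4478595  -0.38588678  0.007     ] 0.17014208317963345 -2.5643157985139715 [ 0.51669061 -0.34105822]
guard False
t 26.73 tcp [ 0.524  -0.3372  0.0283] F [1.4 0.  0. ] open 0.0302 q [-0.68  0.51  1.67  0.    0.96  0.31]
t 27.17 tcp [ 0.5236 -0.3369  0.028 ] F [ 0.  -0.   2.1] open 0.0104 q [-0.68  0.51  1.67  0.    0.96  0.31]
t 28.12 tcp [ 0.5228 -0.3362  0.1465] F [ 0.4  0.6 -1.3] open 0.0105 q [-0.68  0.4   1.53 -0.    1.21  0.31]
t 30.77 tcp [ 0.574  -0.0797  0.0855] F [ 0.8 -0.  -1. ] open 0.0106 q [-0.26  0.4   1.71 -0.    1.04 -1.59]
spoon_a_loose_bowl_end []
```

View pics/wn2.png

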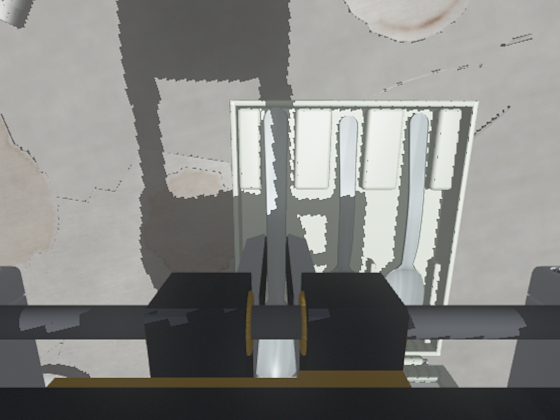

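Spoon A lies flat in the middle groove with its handle end at (347,116), against (419,113) for the laid one. Spoon B is lined up over the right groove at column 276. I'll lower it now.

```bash
cat > l.py <<'E'
from h import *
lay()
c=np.array(telemetry.current_ee_pos()); r.move_l(c+[0,0,.06]-.07*BX,vel=.25)
look("wrist",["spoon_a_loose","spoon_a_loose_bowl_end"],"wn3"); st()
def loc(p): p=np.array(p)-BOX; return np.round([p@BX*1e3,p@BY*1e3,p[2]*1e3],1)
for d in models.mark_of("spoon_a_loose_bowl_end","wrist"): print(loc(d["at"]),d["score"])
E
python3 l.py
```

```text
guard True
t 31.9 tcp [ 0.5748 -0.0799  0.0319] F [-1.  -0.3  4.4] open 0.0106 q [-0.26  0.46  1.77 -0.    0.92 -1.59]
t 32.32 tcp [ 0.574  -0.0797  0.031 ] F [0.3 1.1 0.8] open 0.0218 q [-0.26  0.46  1.77 -0.    0.92 -1.59]
spoon_a_loose [([0.5945, -0.0316, 0.0024], 0.86)]
spoon_a_loose_bowl_end []
t 34.03 tcp [ 0.5059 -0.0632  0.2177] F [ 0.9 -0.1  0.8] open 0.022 q [-0.26  0.19  1.66 -0.    1.3  -1.59]
```

View pics/wn3.png

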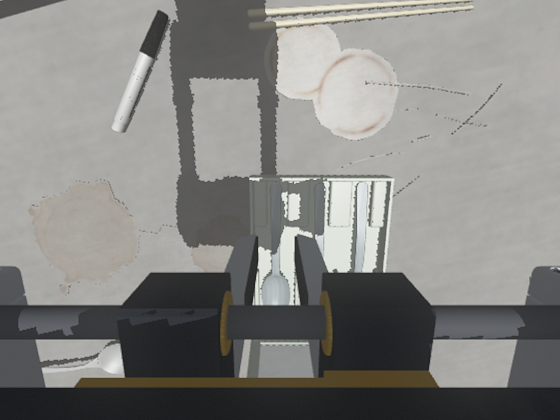

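```bash
cat > m.py <<'E'
from h import *
r.move_to([.5,-.02,.34],quat(YAW)); gripper_to(.034,20)
look("wrist",["spoon_a_loose","spoon_a_loose_bowl_end"],"wn4"); st()
im=cv2.imread("pics/wn4.png")[90:250,230:450]; cv2.imwrite("pics/wn4c.png",cv2.resize(im,None,fx=3.5,fy=3.5,interpolation=cv2.INTER_CUBIC))
E
python3 m.py
```

```text
spoon_a_loose [([0.594, -0.0322, 0.0014], 0.61), ([0.6994, -0.0525, 0.265], 0.59)]
spoon_a_loose_bowl_end [([0.677, -0.0548, 0.0132], 0.74)]
t 36.12 tcp [ 0.5  -0.02  0.34] F [0.1 0.1 0.5] open 0.0341 q [-0.18  0.12  1.44  0.    1.58  0.06]
```

View pics/wn4c.png

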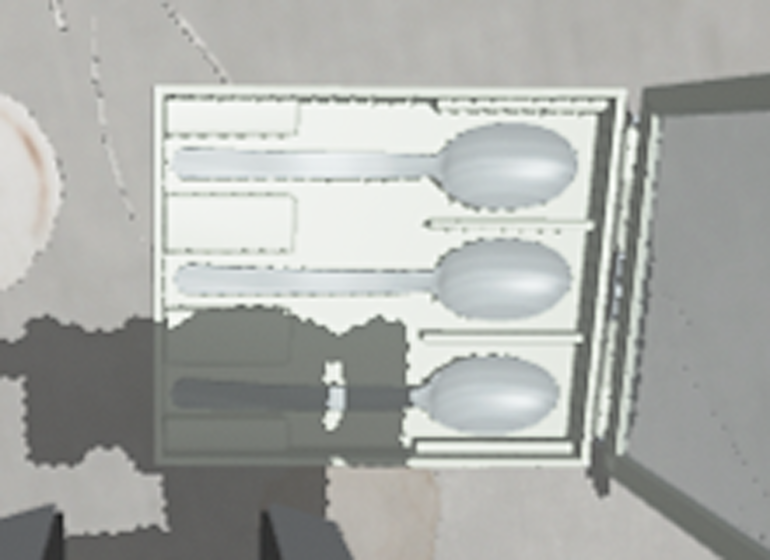

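All three spoons lie in their nests with bowls at the hinge end, all within the pockets. Next I'll close the lid.

```bash
cat > n.py <<'E'
from h import *
T=bar(1.575)+UP
r.move_l(T+[0,0,.05],vel=.25); print("g",r.move_l(T,vel=.1,guard=6)); gripper_to(0,20); st()
for th in np.linspace(1.575,.12,10)[1:]: r.move_l(bar(th)+UP,vel=.12)
st()
r.move_l(bar(.04)+UP,vel=.05)
print("guard",r.move_l(bar(-.012)+UP,vel=.02,guard=12)); st()
gripper_to(.032); st()
p=np.array(telemetry.current_ee_pos()); r.move_l(p+[0,0,.06],vel=.12)
gripper_to(0)
# check by pressing on the lid's near rim
c=BOX-.092*BX; r.move_l(np.r_[c[:2],.085],vel=.15); print("press",r.move_l(np.r_[c[:2],.050],vel=.03,guard=8)); st()
r.move_l(np.r_[c[:2],.15],vel=.2); r.move_to([.5,-.02,.34],quat(YAW))
look("wrist",["lid_handle"],"wend"); look("side",["lid_handle"],"send"); st()
im=cv2.imread("pics/send.png")[150:260,220:440]; cv2.imwrite("pics/sendc.png",cv2.resize(im,None,fx=3.5,fy=3.5))
E
python3 n.py
```

```text
g False
t 38.28 tcp [ 0.7001 -0.0577  0.2723] F [0.1 0.8 1.2] open 0.0073 q [-0.18  0.46  1.12 -0.    1.56  0.06]
t 42.56 tcp [ 4.626e-01 -2.000e-04  6.620e-02] F [ 2.   6.1 -1.2] open 0.007 q [-0.15  0.27  1.98 -0.    0.89  0.09]
guard False
t 43.87 tcp [4.601e-01 4.000e-04 3.540e-02] F [0.4 3.1 3.9] open 0.0068 q [-0.15  0.31  2.03 -0.    0.8   0.09]
t 44.46 tcp [0.4597 0.0005 0.035 ] F [0.2 1.2 0.3] open 0.0321 q [-0.15  0.31  2.03 -0.    0.8   0.09]
press True
t 47.13 tcp [ 0.5044 -0.0103  0.0555] F [-0.5  0.4  5.3] open 0.0007 q [-0.16  0.34  1.91 -0.    0.9   0.08]
lid_handle [([0.461, 0.0045, 0.0261], 0.72), ([0.5927, -0.0309, 0.0034], 0.62)]
lid_handle []
t 48.74 tcp [ 0.4993 -0.0198  0.3376] F [ 0.4 -0.1  0.8] open 0.0001 q [-0.18  0.12  1.45  0.    1.58  0.06]
```

View pics/wend.png

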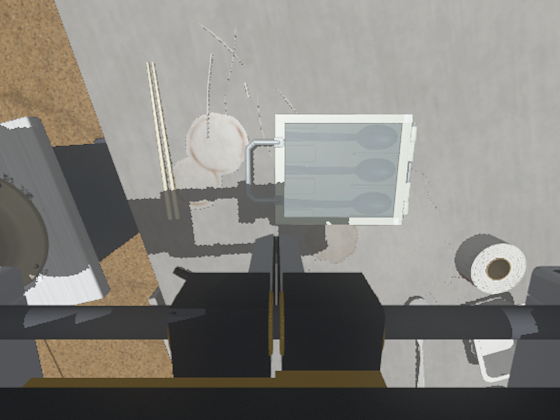

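The lid is down with all three spoons visible under it. Pressing on the rim met firm resistance with the fingertips at 30.5 mm, which is the shut lid's top. I'm handing in.

```bash
python3 -c "
from h import *
r.sign_off(); st()"
```

```text
the job is handed in; nothing more can be done
the job is handed in; nothing more can be done
```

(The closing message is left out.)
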